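Wedge up the enlarging easel for levelling

ROBOT

A 7-joint arm with a two-finger parallel gripper is mounted at the origin on the work surface. World frame = base frame: x ahead of the robot, y to its left, z up, the work surface at z = 0. Lengths are in mm, angles in rad, forces in N, time in s.
With the tool pointing down it reaches from about 425 to 925 mm from the base axis. Payload 6.8 kg.
Tool frame: the origin (TCP) lies between the finger pads, 19 mm behind the fingertips; this is the grasp point; x points along the fingers, y is the direction in which the jaws open and shut, and the axes are right-handed (so a half turn about x gives the same grasp; the last joint's range is limited). The gripper opens to 88 mm and grips with 3 to 60 N. Pads are 20 mm wide; open, the fingers measure 115 mm over their backs; the gripper's body (75 mm by 178 mm) begins 61 mm behind the grasp point.
Start: joints at [-1.275, 0.477, 0.022, 1.555, -0.011, 1.109, -0.083], TCP at [265.216, 620.731, 241.364] pointing down, gripper open.
Joint ranges: [-2.96, 2.96], [-0.34, 2.1], [-1.41, 1.46], [0.24, 2.44], [-1.37, 4.51], [0.17, 1.92], [-2.96, 2.96]. Speed limits (rad/s): [2.39, 2.39, 3.14, 3.14, 3.14, 3.14, 3.14].

INTERFACE

Orientations are given as a unit quaternion [x, y, z, w].
In Python, from workcell import get_obs, grab_frame, camera_info, close_job gives the robot as it stands.
- The arm moves only by the tool play_rows, never from a script. Its argument "series" is a list of rows, each an object of numbers: "dx", "dy", "dz": the shift along the tool's x, y, z in mm; "wx", "wy", "wz": the turn, a rotation vector about the tool's x, y, z in degrees; "fingers": the finger opening in mm, from 0 to 87.8. A call has 1 to 10 rows; each row shifts and turns the commanded pose from where the row before left it, along the tool's axes as they then stand; what a row does not reach is not made up. A row lasts 1/8 s, in which the tool goes at most 62.5 mm and 10.7 degrees, less where a joint would pass 70% of its speed; a pose out of reach is approached as far as the arm can. A call with a gripper value outside its range is refused whole. The fingers move at their own pace and stop on an object; the grip force is fixed at half the most. Time passes only in rows, so rows that do not move let the fingers close. It gives the time, the measured TCP pose, the force and the opening at its end, in the units of the state.
- get_obs(): the state, without advancing time (a new reading comes with each control period).
- grab_frame(name): name is "scene" or "top" or "wrist"; returns (picture, depth): 420x560x3 uint8, red, green, blue; 420x560 float32, mm along the optical axis (not along the pixel's ray), 0 where there is no reading.
- camera_info(name): a dict with "intrinsics" (3x3 intrinsics, pixels), "D" ([k1, k2, p1, p2, k3] as OpenCV has them; the pictures are not rectified), "cam_to_world" (4x4, takes a point from camera to world coordinates); the wrist camera has in their place "tool_from_camera" (4x4, takes a point from camera to tool coordinates, whose origin is the TCP and whose axes are the tool frame's). Camera axes: x right, y down, z forward; pixel columns grow to the right and rows downward; lengths in mm; the calibration is good to about 2 mm. A picture is of the moment at which its call begins: read the wrist's pose just before it. camera_info takes no time and is no camera call.
- close_job(): hands the job in, once; it reports no verdict.
The state is a dict: "time": time; "joint_positions": joint angles; "qvel": joint speeds; "joint_torque": joint torques, N m; "ee_pos": TCP position; "orientation": TCP orientation; "contact_force": force on the tool from outside, world axes, zero at the start; "torque": the same for the moment, N m; "opening": finger opening in mm.
Only numpy, scipy, OpenCV 4.12 (cv2) and the standard library are available. Lean on these libraries where they do the work, as an engineer would, in place of code of your own. Each camera call takes 0.05 s, during which the arm holds its last target. There are 200 camera calls.

TASK

First press the lamp button on the enlarger timer fully down and let it spring back. Then grip the wooden wedge by its block and, keeping it flat on the bench, push its thin end straight in under the middle of the easel leaf's front edge until the leaf just lifts off its base, about 5 mm; the robot itself must not touch the leaf, nor disturb the other things. Finish there still gripping the wedge with the leaf resting on it: do not let go.

Things in the scene. Friction and masses are not known exactly. Their poses are not given: they have to be found in the camera images.
- easel: fixed base of the tilting easel, screwed to the bench: two aluminium rails along x (8 mm high, 24 wide, 220 long, at y 106 to 130 mm either side) and a dark hinge bar 26 mm high across their far ends; bare bench between the rails. Origin on the bench, middle of its front (robot-side) end; x runs along the rails away from the robot, y left, z up
- leaf_front (a point): middle of the lower front edge of the leaf, directly above the easel's origin; its underside is 12 mm above the bench while the leaf lies on the base, and rises with it. Axes as the easel's while the leaf lies down
- wedge: loose wooden wedge, 0.14 kg, 36 mm wide: an upright grip block 34 (x) x 36 (y) x 52 mm high, and in front of it (+x) a ramp 100 mm long whose flat top falls from 26 mm high at the block to 6 mm at the thin end (1 in 5). Flat underside. Origin on the underside below the middle of the block; x points to the thin end, z up
- wedge_tip (a point): middle of the lower edge of the wedge's thin end, 117 mm along +x from the wedge's origin
- wedge_grip (a point): middle of the grip block, 32 mm above the underside: where to grip, fingers closing along the wedge's y
- lamp_button_top (a point): centre of the top of the round black push button (32 mm across, steel collar 48 mm) at the robot side of the grey timer box (120 x 90 x 50 mm high, fixed; the 32 mm dial 11 mm high at its far side is not used). 72 mm above the bench when up; presses straight down. Axes as the timer box, z up
- lamp_button (a joint): how far the button is pressed, m: 0 up, 0.006 fully down; a spring of about 5 N at full travel brings it back
- focuser: bystander, leave alone: loose grain focuser, black foot 60 x 70 mm with a post and eyepiece, 143 mm high; origin under its foot
- stock_bottle: bystander, leave alone: amber glass bottle, 68 mm across, 160 mm high; origin under it
- film_can: bystander, leave alone: black film can, 32 mm across, 50 mm high; origin under it
- leaf: the easel leaf: dark steel plate 220 (x) x 260 (y) x 8 mm, white paper on top, about 0.7 kg (varies), lying on the base, hinged to it at its far end 16 mm above the bench, so its front edge can rise; it falls back by its weight. Rubber feet under its front corners rest on the rails. Origin in the middle of its front face, 16 mm above the bench when down; x towards the hinge
Mind the look-alikes: they are no part of the job. What is shaped like the part that bears lamp_button_top but blue or yellow is not meant.

How it is judged (in metres and radians):
On the way, in this order (a step that is already met when the one before it is completed fails the run):
1. the lamp button is pressed fully down (value of joint lamp_button above 0.005 m), for 0.05 s.
2. the lamp button has sprung back up (value of joint lamp_button below 0.001 m), for 0.1 s.
3. the wedge lifts the front edge of the leaf by 2.5 mm or more (z of leaf_front in the frame of easel above 0.0145 m and contact force between wedge and leaf above 1 N), for 0.2 s.
At the end, for the whole second after the job is handed in: the leaf front is still, lifted 2.5 to 9 mm, resting on the wedge (over 1 N); the wedge is flat on the bench, within 0.2 rad of the easel line, tip under the leaf within 35 mm of its middle; the fingers grip its block (over 3 N, TCP within 22 mm of the block middle); button up (all of step 3 and z of leaf_front in the frame of easel below 0.021 m and linear speed of leaf below 0.008 m/s and angular speed of leaf below 0.04 rad/s and linear speed of wedge below 0.01 m/s and contact force between the fingers and wedge above 3 N and horizontal distance between the grasp point and wedge_grip below 0.022 m and height (world z) of wedge below 0.004 m and angle between wedge's own z axis and vertical below 0.06 rad and angle between the x axis of wedge and the x axis of easel, either way round below 0.2 rad and y of wedge_tip in the frame of easel between -0.035 and 0.035 m and x of wedge_tip in the frame of easel above 0.025 m and value of joint lamp_button below 0.001 m); the arm keeps its last pose, push and grip.
It fails at once if the robot pushed or lifted the leaf itself (contact force between any of the fingers, the arm and leaf above 2 N).
It fails at once if the leaf was lifted much too far (over 14 mm) (z of leaf_front in the frame of easel above 0.026 m).
It fails at once if a bystander was disturbed (moved over 25 mm) (distance of any of focuser, stock_bottle, film_can from where it was at the start of the episode above 0.025 m).
It also fails if it takes over 51 s, if anything falls off the work surface, if the arm or the gripper's body presses on something with over 40 N, if the wrist force passes 120 N, or if a joint passes its speed limit or range.

## Working session

There is one attempt and no reset: what is moved stays moved. The work goes in short steps, Python scripts to look and compute and a tool call to move; the robot and the scene stay as the last step left them, time stands still between calls to the robot, and variables do not carry over. Pictures are saved under pics/ and viewed, about 8 in all and at most 12, crops included, and the job is handed in when it is done.

Besides the shell and the picture viewer there is one more tool, called after ">>>" as name(argument=value, ...) on one line, values as JSON. play_rows: Moves the arm, as the interface text tells. Its arguments: {"type":"object","properties":{"series":{"type":"array","items":{"type":"object","properties":{"dx":{"type":"number"},"dy":{"type":"number"},"dz":{"type":"number"},"wx":{"type":"number"},"wy":{"type":"number"},"wz":{"type":"number"},"fingers":{"type":"number"}}}}},"required":["series"]}

```bash
mkdir -p pics; ls
cat > h.py <<'E'
import numpy as np, cv2
from workcell import *
from scipy.spatial.transform import Rotation as R
def px2w(name,uv,depth=None,z=None,obs=None):
    c=camera_info(name); K=np.array(c["intrinsics"]); D=np.array(c["D"])
    if name=="wrist":
        T=np.eye(4); T[:3,:3]=R.from_quat(obs["orientation"]).as_matrix(); T[:3,3]=obs["ee_pos"]
        M=T@np.array(c["tool_from_camera"])
    else: M=np.array(c["cam_to_world"])
    out=[]
    for u,v in uv:
        p=cv2.undistortPoints(np.array([[[u,v]]],float),K,D)[0,0]
        r=M[:3,:3]@np.array([p[0],p[1],1.])
        if z is None: d=depth[int(round(v)),int(round(u))]
        else: d=(z-M[2,3])/r[2]
        out.append(M[:3,3]+r*d)
    return np.array(out)
E
python3 - <<'E'
from h import *
o=get_obs();print(o)
for n in("top","scene"):
    p,d=grab_frame(n);np.save(f"pics/{n}0.npy",d);cv2.imwrite(f"pics/{n}0.png",cv2.resize(p[:,:,::-1],(800,600)))
    print(n,camera_info(n))
print(camera_info("wrist"))
E
```

```text
pics
{'time': 0.0, 'joint_positions': array([-1.27513515,  0.47778453,  0.02232688,  1.55638864, -0.01147261,
        1.10930611, -0.08310355]), 'qvel': array([-0.00085891, -0.00169244, -0.00016908,  0.00218516,  0.0015365 ,
        0.0003956 , -0.00026579]), 'joint_torque': array([ 2.22275303e-04, -5.82866693e+01,  1.53489701e+00, -2.72603792e+01,
       -5.43353800e-02,  1.70806475e-02,  1.89343141e-04]), 'ee_pos': array([264.99027196, 620.22017953, 240.41841533]), 'orientation': array([ 0.14115129,  0.69282197, -0.14238618,  0.69267612]), 'contact_force': array([ 0.12788623,  0.24411702, -0.24244982]), 'torque': array([ 0.02820807,  0.00587208, -0.03078074]), 'opening': 87.75660447220785}
top {'intrinsics': array([[404.29184408,   0.        , 282.29706413],
       [  0.        , 404.29184408, 203.78570613],
       [  0.        ,   0.        ,   1.        ]]), 'D': array([-0.05013286,  0.        ,  0.        ,  0.        ,  0.        ]), 'cam_to_world': array([[ 6.55883064e-03, -9.88593725e-01,  1.50464047e-01,
         3.74171872e+02],
       [-9.99641047e-01, -1.03906086e-02, -2.
[... 735 characters left out ...]
],
       [ 0.00000000e+00,  0.00000000e+00,  0.00000000e+00,
         1.00000000e+00]])}
{'intrinsics': array([[326.09842825,   0.        , 278.24176532],
       [  0.        , 326.09842825, 205.28312899],
       [  0.        ,   0.        ,   1.        ]]), 'D': array([-0.06858375,  0.        ,  0.        ,  0.        ,  0.        ]), 'tool_from_camera': array([[-4.82503177e-04, -3.03825015e-01,  9.52727730e-01,
        -1.43195913e+02],
       [ 9.99999869e-01, -3.10081990e-04,  4.07558672e-04,
        -4.68924096e-01],
       [ 1.71597191e-04,  9.52727802e-01,  3.03825125e-01,
        -8.48924830e+01],
       [ 0.00000000e+00,  0.00000000e+00,  0.00000000e+00,
         1.00000000e+00]])}
```

View pics/top0.png

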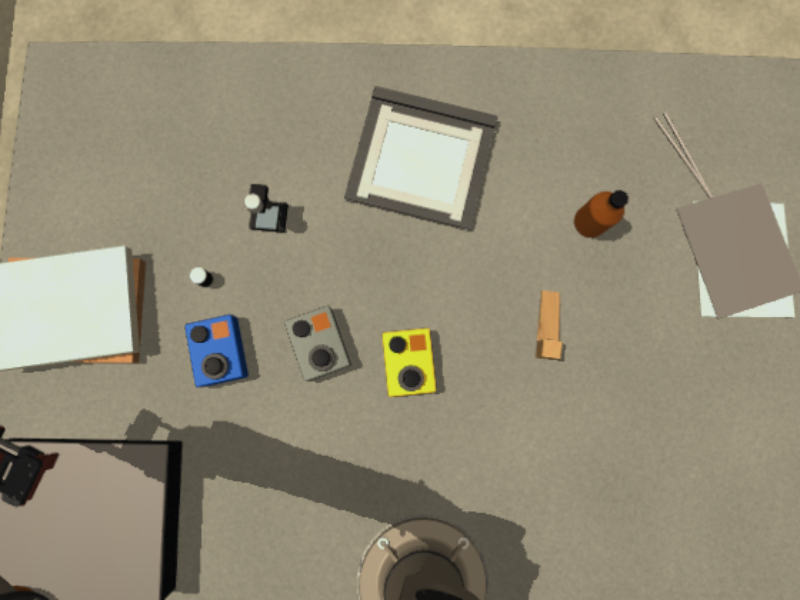

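View pics/scene0.png

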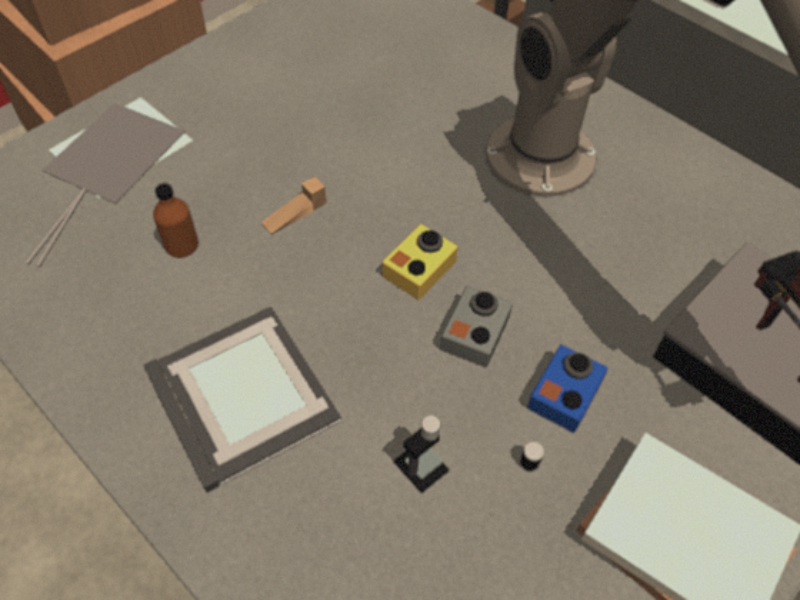

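The top view shows the grey timer's button at (321,357), the wedge with its block at (550,349) and thin end at (551,292), and the leaf's front edge from (347,200) to (474,228). The bottle is at (600,215).

Run:
```python
from h import *
np.set_printoptions(precision=1,suppress=True)
s=0.7
f=lambda l,z,n="top":px2w(n,[(a*s,b*s) for a,b in l],z=z)
print("button",f([(321,357)],72),f([(484,301)],72,"scene"))
print("leaf front",f([(347,199),(473,228)],18), f([(272,309),(339,416)],18,"scene"))
print("leaf back(hinge)",f([(375,88),(497,119)],26), f([(148,368),(210,487)],26,"scene"))
print("block top corners",f([(538,339),(560,342),(564,359),(537,357)],50))
print("tip",f([(542,291),(560,292)],6),f([(264,222),(272,232)],6,"scene"))
print("block top scene",f([(314,187)],52,"scene"))
print("bottle",f([(590,235)],0),"foc",f([(268,217)],5),"can",f([(203,280)],20))
```

```text
button [[412.3 188.7  72. ]] [[414.3 191.5  72. ]]
leaf front [[726.6 152.2  18. ]
 [670.7 -98.2  18. ]] [[667.9 -89.3  18. ]
 [728.6 154.2  18. ]]
leaf back(hinge) [[ 961.2  100.    26. ]
 [ 898.5 -149.4   26. ]] [[ 902.1 -140.7   26. ]
 [ 958.4  105.7   26. ]]
block top corners [[ 449.6 -213.6   50. ]
 [ 444.2 -255.3   50. ]
 [ 412.5 -261.9   50. ]
 [ 416.  -210.8   50. ]]
tip [[ 547.7 -235.7    6. ]
 [ 546.1 -271.8    6. ]] [[ 538.8 -269.4    6. ]
 [ 544.3 -238.1    6. ]]
block top scene [[ 431.5 -235.1   52. ]]
bottle [[ 664.7 -339.7    0. ]] foc [[691.5 310.    5. ]] can [[560.1 427.2  20. ]]
```

```bash
cat >> h.py <<'E'
def plan(pos,yaw=None):
    "tool-frame shift to pos, and turn about tool x so tool z heads along yaw (deg, mod 180)"
    o=get_obs(); A=R.from_quat(o["orientation"]).as_matrix()
    print("t",o["time"],"ee",o["ee_pos"].round(1),"F",o["contact_force"].round(1),"open",round(o["opening"],1))
    print("axes",A.round(3).tolist(),"shift",(A.T@(np.array(pos)-o["ee_pos"])).round(1))
    cy=np.degrees(np.arctan2(A[1,2],A[0,2])); print("tool z yaw",cy)
    if yaw is not None: print("wx",-((yaw-cy+90)%180-90))
    # levelled target
    if yaw is not None:
        y=np.radians(yaw if abs((yaw-cy+180)%360-180)<90 else yaw+180)
        zt=np.array([np.cos(y),np.sin(y),0]);xt=np.array([0,0,-1.]);B=np.c_[xt,np.cross(zt,xt),zt]
        print("rotvec tool",np.degrees(R.from_matrix(A.T@B).as_rotvec()).round(2),"shift after turn",(B.T@(np.array(pos)-o["ee_pos"])).round(1))
E
python3 -c "
from h import *
plan([413,190,150],15)"
```

```text
t 0.1 ee [265.  620.2 240.5] F [ 0.5  0.6 -1.2] open 87.9
axes [[-0.001, 0.393, 0.92], [-0.002, 0.92, -0.393], [-1.0, -0.002, 0.0]] shift [  91.1 -337.4  305.1]
tool z yaw -23.13613971194874
wx -38.13613971194874
rotvec tool [-3.814e+01 -2.000e-02  9.000e-02] shift after turn [  90.5 -453.9   31.6]
```

>>> play_rows(series=[{"dy": -33.7,"dz": 30.5,"dx": 4,"fingers": 0},{"dy": -33.7,"dz": 30.5,"dx": 4,"fingers": 0},{"dy": -33.7,"dz": 30.5,"dx": 4,"fingers": 0},{"dy": -33.7,"dz": 30.5,"dx": 4,"fingers": 0},{"dy": -33.7,"dz": 30.5,"dx": 4,"fingers": 0},{"dy": -33.7,"dz": 30.5,"dx": 4,"fingers": 0},{"dy": -33.7,"dz": 30.5,"dx": 4,"fingers": 0},{"dy": -33.7,"dz": 30.5,"dx": 4,"fingers": 0},{"dy": -33.7,"dz": 30.5,"dx": 4,"fingers": 0},{"dy": -33.7,"dz": 30.5,"dx": 4,"fingers": 0}])

```text
invalid input at $.series[0]: expected keys dx, dy, dz, wx, wy, wz, fingers
```

>>> play_rows(series=[{"dx": 20},{"dx": 15},{},{},{}])

```text
invalid input at $.series[0]: expected keys dx, dy, dz, wx, wy, wz, fingers
```

Run:
```python
from h import *
plan([413,190,110],-9.5)
p,d=grab_frame("wrist");cv2.imwrite("pics/w1.png",cv2.resize(p[:,:,::-1],(800,600)))
```

```text
t 0.1 ee [265.  620.2 240.5] F [ 0.5  0.6 -1.2] open 87.9
axes [[-0.001, 0.393, 0.92], [-0.002, 0.92, -0.393], [-1.0, -0.002, 0.0]] shift [ 131.1 -337.3  305.1]
tool z yaw -23.13613971194874
wx -13.636139711948744
rotvec tool [-13.64  -0.     0.09] shift after turn [ 130.5 -399.9  216.9]
```

View pics/w1.png

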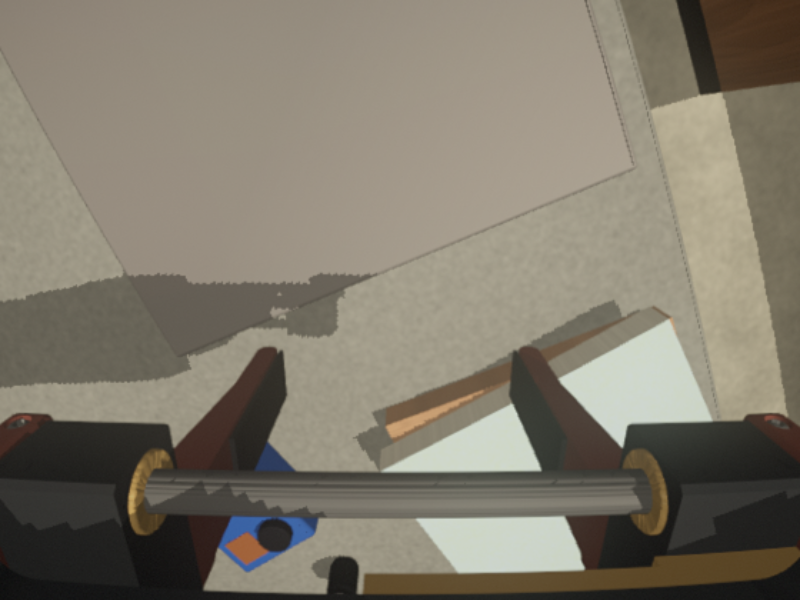

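All keys are needed, and this wrist view is still the start pose: blue timer at (270,530) and the raised table ahead. Resending in full.

>>> play_rows(series=[{"dx": 4,"dy": -33.7,"dz": 30.5,"wx": 0,"wy": 0,"wz": 0,"fingers": 0},{"dx": 4,"dy": -33.7,"dz": 30.5,"wx": 0,"wy": 0,"wz": 0,"fingers": 0},{"dx": 4,"dy": -33.7,"dz": 30.5,"wx": 0,"wy": 0,"wz": 0,"fingers": 0},{"dx": 4,"dy": -33.7,"dz": 30.5,"wx": 0,"wy": 0,"wz": 0,"fingers": 0},{"dx": 4,"dy": -33.7,"dz": 30.5,"wx": 0,"wy": 0,"wz": 0,"fingers": 0},{"dx": 4,"dy": -33.7,"dz": 30.5,"wx": 0,"wy": 0,"wz": 0,"fingers": 0},{"dx": 4,"dy": -33.7,"dz": 30.5,"wx": 0,"wy": 0,"wz": 0,"fingers": 0},{"dx": 4,"dy": -33.7,"dz": 30.5,"wx": 0,"wy": 0,"wz": 0,"fingers": 0},{"dx": 4,"dy": -33.7,"dz": 30.5,"wx": 0,"wy": 0,"wz": 0,"fingers": 0},{"dx": 4,"dy": -33.7,"dz": 30.5,"wx": 0,"wy": 0,"wz": 0,"fingers": 0}])

```text
time: 1.4
ee_pos: [413.5, 189.5, 201.3]
orientation: [0.142, 0.693, -0.142, 0.693]
contact_force: [0.5, -0.5, -0.4]
opening: 0.7
```

>>> play_rows(series=[{"dx": 20,"dy": 0,"dz": 0,"wx": -6.8,"wy": 0,"wz": 0,"fingers": 0},{"dx": 20,"dy": 0,"dz": 0,"wx": -6.8,"wy": 0,"wz": 0,"fingers": 0},{"dx": 0,"dy": 0,"dz": 0,"wx": 0,"wy": 0,"wz": 0,"fingers": 0},{"dx": 0,"dy": 0,"dz": 0,"wx": 0,"wy": 0,"wz": 0,"fingers": 0}])

```text
time: 1.9
ee_pos: [413.5, 191.2, 161.9]
orientation: [0.06, 0.704, -0.059, 0.705]
contact_force: [0.3, -0.4, -0.5]
opening: 0.4
```

Run:
```python
from h import *
plan([413,190,110],-9.5)
p,d=grab_frame("wrist");cv2.imwrite("pics/w2.png",cv2.resize(p[:,:,::-1],(800,600)))
```

```text
t 1.9 ee [413.5 191.2 161.9] F [ 0.3 -0.4 -0.5] open 0.4
axes [[0.0, 0.168, 0.986], [0.0, 0.986, -0.168], [-1.0, 0.0, 0.0]] shift [51.9 -1.3 -0.3]
tool z yaw -9.66032023749038
wx -0.1603202374903816
rotvec tool [-0.16  0.02 -0.02] shift after turn [51.9 -1.3 -0.3]
```

View pics/w2.png

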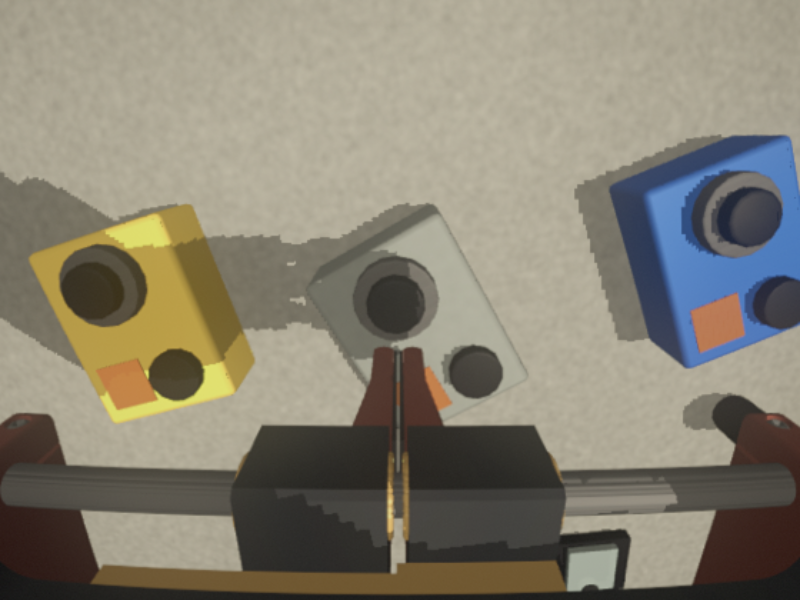

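The wrist view shows the grey timer's button top at (394,304), just ahead of the closed fingertips.

Run:
```python
from h import *
o=get_obs();print(px2w("wrist",[(394*.7,304*.7)],z=72,obs=o))
```

```text
[[408.89342374 190.19349619  72.        ]]
```

>>> play_rows(series=[{"dx": 30,"dy": -1,"dz": -2.5,"wx": 0,"wy": 0,"wz": 0,"fingers": 0},{"dx": 25,"dy": 0,"dz": 0,"wx": 0,"wy": 0,"wz": 0,"fingers": 0},{"dx": 12,"dy": 0,"dz": 0,"wx": 0,"wy": 0,"wz": 0,"fingers": 0},{"dx": 5,"dy": 0,"dz": 0,"wx": 0,"wy": 0,"wz": 0,"fingers": 0},{"dx": 3,"dy": 0,"dz": 0,"wx": 0,"wy": 0,"wz": 0,"fingers": 0},{"dx": 2,"dy": 0,"dz": 0,"wx": 0,"wy": 0,"wz": 0,"fingers": 0},{"dx": 0,"dy": 0,"dz": 0,"wx": 0,"wy": 0,"wz": 0,"fingers": 0}])

```text
time: 2.82
ee_pos: [410.7, 190.6, 85.0]
orientation: [0.059, 0.705, -0.059, 0.705]
contact_force: [-2.9, -0.6, 6.9]
opening: 0.3
```

>>> play_rows(series=[{"dx": 1,"dy": 0,"dz": 0,"wx": 0,"wy": 0,"wz": 0,"fingers": 0},{"dx": 1,"dy": 0,"dz": 0,"wx": 0,"wy": 0,"wz": 0,"fingers": 0},{"dx": 0,"dy": 0,"dz": 0,"wx": 0,"wy": 0,"wz": 0,"fingers": 0}])

```text
time: 3.2
ee_pos: [410.8, 190.6, 84.6]
orientation: [0.059, 0.705, -0.059, 0.705]
contact_force: [-9.2, -3.9, 29.9]
opening: 0.8
```

Bottomed out at about 30 N. Now up, and across to the wedge with the fingers opening.

>>> play_rows(series=[{"dx": -30,"dy": 0,"dz": 0,"wx": 0,"wy": 0,"wz": 0,"fingers": 0},{"dx": -45,"dy": 0,"dz": 0,"wx": 0,"wy": 0,"wz": 0,"fingers": 0},{"dx": -2,"dy": -52,"dz": 11,"wx": 0,"wy": 0,"wz": 0,"fingers": 80},{"dx": 0,"dy": -52,"dz": 11,"wx": 0,"wy": 0,"wz": 0,"fingers": 80},{"dx": 0,"dy": -52,"dz": 11,"wx": 0,"wy": 0,"wz": 0,"fingers": 80},{"dx": 0,"dy": -52,"dz": 11,"wx": 0,"wy": 0,"wz": 0,"fingers": 80},{"dx": 0,"dy": -52,"dz": 11,"wx": 0,"wy": 0,"wz": 0,"fingers": 80},{"dx": 0,"dy": -52,"dz": 11,"wx": 0,"wy": 0,"wz": 0,"fingers": 80},{"dx": 0,"dy": -52,"dz": 11,"wx": 0,"wy": 0,"wz": 0,"fingers": 80},{"dx": 0,"dy": -52,"dz": 11,"wx": 0,"wy": 0,"wz": 0,"fingers": 80}])

```text
time: 4.45
ee_pos: [429.0, -236.4, 159.9]
orientation: [0.059, 0.704, -0.059, 0.705]
contact_force: [0.8, 1.0, -0.5]
opening: 77.2
```

>>> play_rows(series=[{"dx": 0,"dy": 0,"dz": 0,"wx": 0,"wy": 0,"wz": 0,"fingers": 80},{"dx": 0,"dy": 0,"dz": 0,"wx": 0,"wy": 0,"wz": 0,"fingers": 80},{"dx": 0,"dy": 0,"dz": 0,"wx": 0,"wy": 0,"wz": 0,"fingers": 80}])

```text
time: 4.82
ee_pos: [428.8, -232.8, 159.3]
orientation: [0.058, 0.705, -0.058, 0.705]
contact_force: [-0.1, -0.1, -0.4]
opening: 80.3
```

Run:
```python
from h import *
plan([431,-235,32],-9.5)
p,d=grab_frame("wrist");cv2.imwrite("pics/w3.png",cv2.resize(p[:,:,::-1],(800,600)))
```

```text
t 4.825 ee [ 428.8 -232.8  159.3] F [-0.1 -0.1 -0.4] open 80.3
axes [[0.0, 0.163, 0.987], [0.001, 0.987, -0.163], [-1.0, 0.001, 0.0]] shift [127.3  -1.9   2.5]
tool z yaw -9.398080340790468
wx 0.10191965920952839
rotvec tool [ 0.1   0.   -0.04] shift after turn [127.3  -1.8   2.5]
```

View pics/w3.png

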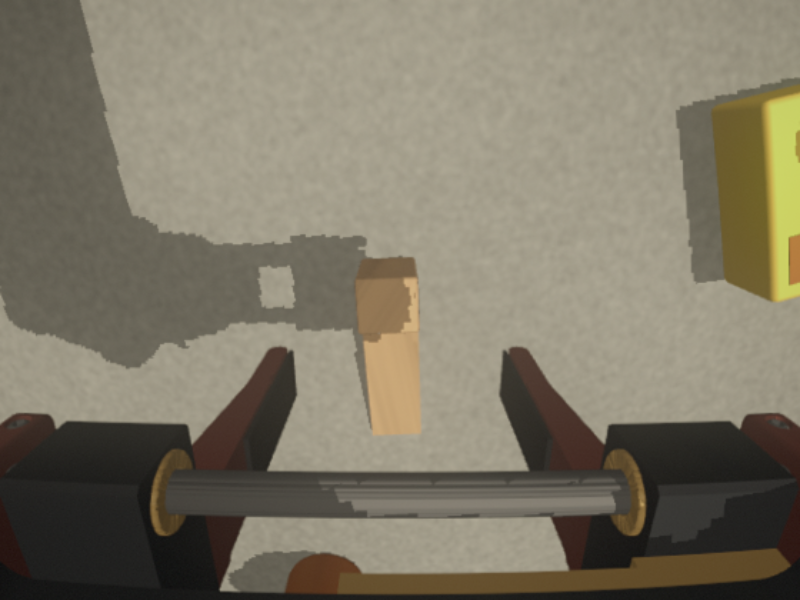

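The wedge lies between the open fingers: block-top corners (357,279), (417,278), (418,332), (358,332), and its thin end runs from (372,434) to (421,434).

Run:
```python
from h import *
o=get_obs();s=.7
c=px2w("wrist",[(u*s,v*s) for u,v in[(357,279),(417,278),(418,332),(358,332)]],z=52,obs=o)
t=px2w("wrist",[(u*s,v*s) for u,v in[(372,434),(421,434)]],z=6,obs=o)
print(c.round(1),t.round(1));m=c.mean(0);k=t.mean(0);d=k-m
y=np.degrees(np.arctan2(d[1],d[0]));print(m,k,np.hypot(*d[:2]),y)
plan([m[0],m[1],32],y)
```

```text
[[ 411.8 -253.1   52. ]
 [ 416.8 -219.9   52. ]
 [ 449.  -224.2   52. ]
 [ 443.3 -258.6   52. ]] [[ 543.7 -271.2    6. ]
 [ 549.7 -235.2    6. ]]
[ 430.25031165 -238.95754455   52.        ] [ 546.74635304 -253.15795108    6.        ] 117.35833675022634 -6.949842418853495
t 4.875 ee [ 428.8 -232.9  159.4] F [-0.2  0.2 -0. ] open 80.2
axes [[0.0, 0.163, 0.987], [0.001, 0.987, -0.163], [-1.0, 0.001, 0.0]] shift [127.3  -5.9   2.4]
tool z yaw -9.392457460601705
wx -2.442615041748212
rotvec tool [-2.44  0.   -0.04] shift after turn [127.4  -5.9   2.2]
```

>>> play_rows(series=[{"dx": 30,"dy": -5.5,"dz": 2,"wx": -1,"wy": 0,"wz": 0,"fingers": 80},{"dx": 40,"dy": 0,"dz": 0,"wx": 0,"wy": 0,"wz": 0,"fingers": 80},{"dx": 35,"dy": 0,"dz": 0,"wx": 0,"wy": 0,"wz": 0,"fingers": 80},{"dx": 15,"dy": 0,"dz": 0,"wx": 0,"wy": 0,"wz": 0,"fingers": 80},{"dx": 5,"dy": 0,"dz": 0,"wx": 0,"wy": 0,"wz": 0,"fingers": 80},{"dx": 0,"dy": 0,"dz": 0,"wx": 0,"wy": 0,"wz": 0,"fingers": 60},{"dx": 0,"dy": 0,"dz": 0,"wx": 0,"wy": 0,"wz": 0,"fingers": 45},{"dx": 0,"dy": 0,"dz": 0,"wx": 0,"wy": 0,"wz": 0,"fingers": 25},{"dx": 0,"dy": 0,"dz": 0,"wx": 0,"wy": 0,"wz": 0,"fingers": 15},{"dx": 0,"dy": 0,"dz": 0,"wx": 0,"wy": 0,"wz": 0,"fingers": 15}])

```text
time: 6.12
ee_pos: [429.7, -240.1, 34.6]
orientation: [0.053, 0.705, -0.053, 0.705]
contact_force: [-1.3, 0.8, 2.9]
opening: 36.7
```

>>> play_rows(series=[{"dx": 0,"dy": 0,"dz": 0,"wx": 0,"wy": 0,"wz": 0,"fingers": 15},{"dx": 0,"dy": 0,"dz": 0,"wx": 0,"wy": 0,"wz": 0,"fingers": 15}])

```text
time: 6.38
ee_pos: [429.7, -240.1, 34.5]
orientation: [0.053, 0.705, -0.053, 0.705]
contact_force: [-1.4, 0.6, 5.0]
opening: 36.1
```

Run:
```python
from h import *
e=np.radians(-12.8);ex=np.array([np.cos(e),np.sin(e)])
org=np.array([698.5,30])
p=org-(130+60)*ex; print("approach",p)
plan([p[0],p[1],get_obs()["ee_pos"][2]],-12.8)
f=org-62*ex; print("final",f)
p,d=grab_frame("top");np.save("pics/t4.npy",d)
c=p[80:200,200:380];cv2.imwrite("pics/t4.png",cv2.resize(c[:,:,::-1],None,fx=4.4,fy=4.4,interpolation=cv2.INTER_CUBIC))
```

```text
approach [513.22162268  72.09421455]
t 6.375 ee [ 429.7 -240.1   34.5] F [-1.4  0.6  5. ] open 36.1
axes [[0.0, 0.148, 0.989], [0.0, 0.989, -0.148], [-1.0, 0.0, 0.0]] shift [1.000e-01 3.211e+02 3.630e+01]
tool z yaw -8.536259159637225
wx 4.263740840362772
rotvec tool [ 4.26  0.01 -0.01] shift after turn [  0.  322.9  12.3]
final [638.04074003  43.73600685]
```

View pics/t4.png

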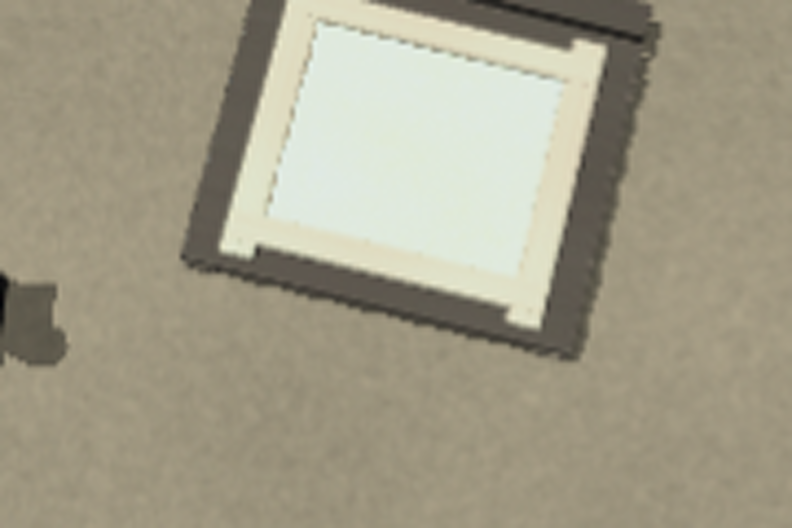

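Enlarged top view of the leaf: front-edge corners at crop pixels (183,262) and (577,360), front strip clear.

Run:
```python
from h import *
c=px2w("top",[(200+x/4.4,80+y/4.4) for x,y in[(183,262),(577,360)]],z=16)
m=c.mean(0);d=c[0]-c[1];print(c.round(1),m,np.hypot(*d[:2]),np.degrees(np.arctan2(-d[0],d[1])))
print("yellow far edge",px2w("top",[(383*.7,329*.7),(430*.7,328*.7)],z=50).round(1))
```

```text
[[726.5 156.1  16. ]
 [664.8 -98.5  16. ]] [695.63697526  28.76937337  16.        ] 261.9502881378341 -13.631523733653601
yellow far edge [[466.1  77.3  50. ]
 [468.7 -10.4  50. ]]
```

>>> play_rows(series=[{"dx": -10,"dy": 0,"dz": 0,"wx": 0,"wy": 0,"wz": 0,"fingers": 15},{"dx": 0,"dy": 0,"dz": 28,"wx": 0,"wy": 0,"wz": 0,"fingers": 15},{"dx": 0,"dy": 0,"dz": 29,"wx": 2.3,"wy": 0,"wz": 0,"fingers": 15},{"dx": 0,"dy": 0,"dz": 28,"wx": 2.4,"wy": 0,"wz": 0,"fingers": 15},{"dx": 0,"dy": 25,"dz": -6,"wx": 0,"wy": 0,"wz": 0,"fingers": 15},{"dx": 0,"dy": 40,"dz": -10,"wx": 0,"wy": 0,"wz": 0,"fingers": 15},{"dx": 0,"dy": 45,"dz": -11,"wx": 0,"wy": 0,"wz": 0,"fingers": 15},{"dx": 0,"dy": 45,"dz": -11,"wx": 0,"wy": 0,"wz": 0,"fingers": 15},{"dx": 0,"dy": 45,"dz": -11,"wx": 0,"wy": 0,"wz": 0,"fingers": 15},{"dx": 0,"dy": 45,"dz": -11,"wx": 0,"wy": 0,"wz": 0,"fingers": 15}])

```text
time: 7.68
ee_pos: [510.9, -0.3, 44.6]
orientation: [0.081, 0.702, -0.082, 0.702]
contact_force: [1.5, -0.2, -2.0]
opening: 36.3
```

>>> play_rows(series=[{"dx": 0,"dy": 45,"dz": -11,"wx": 0,"wy": 0,"wz": 0,"fingers": 15},{"dx": 0,"dy": 26,"dz": -6,"wx": 0,"wy": 0,"wz": 0,"fingers": 15},{"dx": 0,"dy": 0,"dz": 0,"wx": 0,"wy": 0,"wz": 0,"fingers": 15},{"dx": 0,"dy": 0,"dz": 0,"wx": 0,"wy": 0,"wz": 0,"fingers": 15},{"dx": 5,"dy": 0,"dz": 0,"wx": 0,"wy": 0,"wz": 0,"fingers": 15},{"dx": 3,"dy": 0,"dz": 0,"wx": 0,"wy": 0,"wz": 0,"fingers": 15},{"dx": 1,"dy": 0,"dz": 0,"wx": 0,"wy": 0,"wz": 0,"fingers": 15},{"dx": 0,"dy": 0,"dz": 0,"wx": 0,"wy": 0,"wz": 0,"fingers": 15}])

```text
time: 8.68
ee_pos: [510.8, 71.1, 35.2]
orientation: [0.082, 0.702, -0.082, 0.702]
contact_force: [-0.3, 0.3, -1.8]
opening: 36.7
```

Run:
```python
from h import *
plan([511.5,72.4,34.5],-13.2)
p,d=grab_frame("top")
c=p[80:260,190:430];cv2.imwrite("pics/t5.png",cv2.resize(c[:,:,::-1],(800,600),interpolation=cv2.INTER_CUBIC))
```

```text
t 8.675 ee [510.8  71.1  35.2] F [-0.3  0.3 -1.8] open 36.7
axes [[-0.0, 0.229, 0.973], [-0.0, 0.973, -0.229], [-1.0, -0.0, -0.0]] shift [0.7 1.5 0.4]
tool z yaw -13.259084858497488
wx -0.059084858497485016
rotvec tool [-0.06 -0.01  0.01] shift after turn [0.7 1.5 0.4]
```

View pics/t5.png

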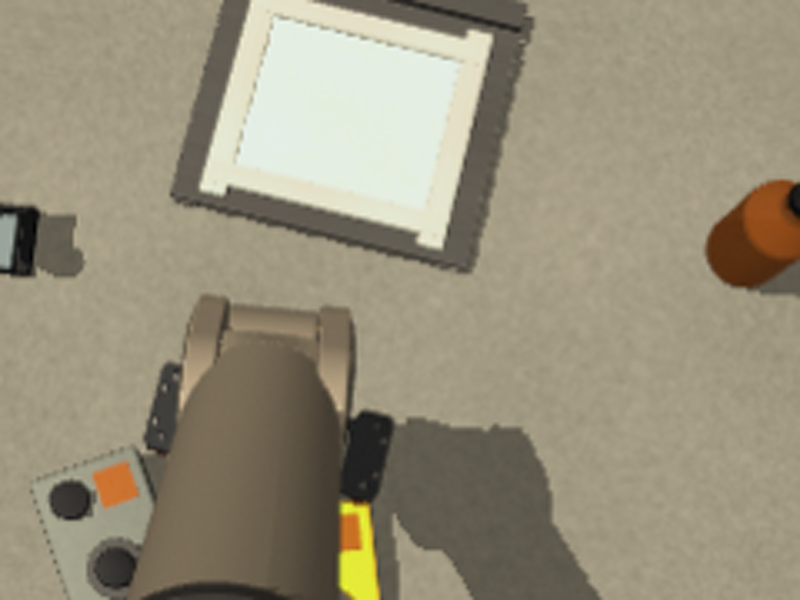

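The arm hides the wedge from above here, so I'll lower to the bench and use the scene camera.

>>> play_rows(series=[{"dx": 1,"dy": 1.5,"dz": 0,"wx": 0,"wy": 0,"wz": 0,"fingers": 15},{"dx": 0.5,"dy": 0,"dz": 0,"wx": 0,"wy": 0,"wz": 0,"fingers": 15},{"dx": 0,"dy": 0,"dz": 0,"wx": 0,"wy": 0,"wz": 0,"fingers": 15}])

```text
time: 9.1
ee_pos: [511.3, 72.5, 34.6]
orientation: [0.082, 0.702, -0.082, 0.702]
contact_force: [-2.9, -1.8, 8.0]
opening: 36.4
```

Run:
```python
from h import *
plan([511.5,72.4,34.5],-13.2)
p,d=grab_frame("scene");np.save("pics/s6.npy",d)
c=p[150:360,80:360];cv2.imwrite("pics/s6.png",cv2.resize(c[:,:,::-1],(800,600),interpolation=cv2.INTER_CUBIC))
```

```text
t 9.1 ee [511.3  72.5  34.6] F [-2.9 -1.8  8. ] open 36.4
axes [[0.0, 0.229, 0.973], [0.0, 0.973, -0.229], [-1.0, 0.0, 0.0]] shift [ 0.1 -0.1  0.3]
tool z yaw -13.262920235568291
wx -0.06292023556829918
rotvec tool [-0.06  0.   -0.01] shift after turn [ 0.1 -0.1  0.3]
```

View pics/s6.png

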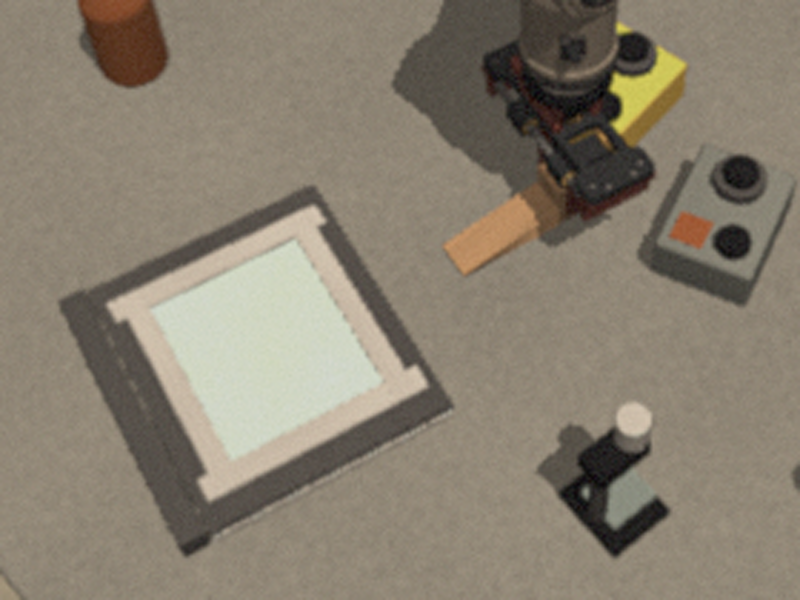

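The scene view shows the wedge flat, with its thin end from (445,248) to (463,272) heading for the leaf's front edge, which runs from (314,187) to (452,407).

Run:
```python
from h import *
k=.35
g=lambda l,z:px2w("scene",[(80+x*k,150+y*k) for x,y in l],z=z)
t=g([(445,248),(463,272)],6);c=g([(314,187),(452,407)],18)
print(t.round(1),c.round(1));m=c.mean(0)[:2];d=c[1]-c[0];a=np.arctan2(-d[0],d[1]);ex=np.array([np.cos(a),np.sin(a)]);ey=np.array([-ex[1],ex[0]])
q=t.mean(0)[:2]-m;print(m,np.degrees(a),np.hypot(*d[:2]),"tip in easel",q@ex,q@ey)
h=np.array(g([(455,260)],6)[0][:2])-np.array([511.4,72.5]);print(h,np.degrees(np.arctan2(h[1],h[0])))
```

```text
[[622.5  33.8   6. ]
 [628.3  63.4   6. ]] [[667.1 -92.3  18. ]
 [729.3 158.1  18. ]]
[698.20742859  32.87336977] -13.962283990768508 258.01094752890475 tip in easel -74.43175785304993 -2.328806146518528
[113.39705255 -23.22417275] -11.574350098869644
```

>>> play_rows(series=[{"dx": 0,"dy": 0,"dz": 10,"wx": 0,"wy": 0,"wz": 0,"fingers": 15},{"dx": 0,"dy": 0,"dz": 15,"wx": 0,"wy": 0,"wz": 0,"fingers": 15},{"dx": 0,"dy": 0,"dz": 15,"wx": 0,"wy": 0,"wz": 0,"fingers": 15},{"dx": 0,"dy": 0,"dz": 15,"wx": 0,"wy": 0,"wz": 0,"fingers": 15},{"dx": 0,"dy": 0,"dz": 15,"wx": 0,"wy": 0,"wz": 0,"fingers": 15},{"dx": 0,"dy": 0,"dz": 10,"wx": 0,"wy": 0,"wz": 0,"fingers": 15},{"dx": 0,"dy": 0,"dz": 10,"wx": 0,"wy": 0,"wz": 0,"fingers": 15},{"dx": 0,"dy": 0,"dz": 0,"wx": 0,"wy": 0,"wz": 0,"fingers": 15},{"dx": 0,"dy": 0,"dz": 0,"wx": 0,"wy": 0,"wz": 0,"fingers": 15}])

```text
time: 10.28
ee_pos: [600.2, 52.3, 34.6]
orientation: [0.082, 0.701, -0.081, 0.704]
contact_force: [3.8, -0.7, 3.8]
opening: 35.7
```

>>> play_rows(series=[{"dx": 0,"dy": 0,"dz": 2,"wx": 0,"wy": 0,"wz": 0,"fingers": 15},{"dx": 0,"dy": 0,"dz": 2,"wx": 0,"wy": 0,"wz": 0,"fingers": 15},{"dx": 0,"dy": 0,"dz": 0,"wx": 0,"wy": 0,"wz": 0,"fingers": 15}])

```text
time: 10.65
ee_pos: [601.0, 52.1, 34.5]
orientation: [0.082, 0.704, -0.081, 0.701]
contact_force: [-6.2, 2.0, 14.1]
opening: 36.0
```

>>> play_rows(series=[{"dx": 0,"dy": 0,"dz": 2,"wx": 0,"wy": 0,"wz": 0,"fingers": 15},{"dx": 0,"dy": 0,"dz": 2,"wx": 0,"wy": 0,"wz": 0,"fingers": 15},{"dx": 0,"dy": 0,"dz": 0,"wx": 0,"wy": 0,"wz": 0,"fingers": 15}])

```text
time: 11.02
ee_pos: [604.8, 51.2, 34.5]
orientation: [0.082, 0.704, -0.081, 0.701]
contact_force: [-6.8, 1.9, 13.5]
opening: 36.0
```

>>> play_rows(series=[{"dx": 0,"dy": 0,"dz": 2,"wx": 0,"wy": 0,"wz": 0,"fingers": 15},{"dx": 0,"dy": 0,"dz": 2,"wx": 0,"wy": 0,"wz": 0,"fingers": 15},{"dx": 0,"dy": 0,"dz": 0,"wx": 0,"wy": 0,"wz": 0,"fingers": 15}])

```text
time: 11.4
ee_pos: [608.8, 50.3, 34.5]
orientation: [0.082, 0.704, -0.081, 0.701]
contact_force: [-7.4, 2.0, 14.1]
opening: 35.8
```

>>> play_rows(series=[{"dx": 0,"dy": 0,"dz": 2,"wx": 0,"wy": 0,"wz": 0,"fingers": 15},{"dx": 0,"dy": 0,"dz": 2,"wx": 0,"wy": 0,"wz": 0,"fingers": 15},{"dx": 0,"dy": 0,"dz": 0,"wx": 0,"wy": 0,"wz": 0,"fingers": 15}])

```text
time: 11.78
ee_pos: [612.2, 49.5, 34.5]
orientation: [0.082, 0.704, -0.081, 0.701]
contact_force: [-9.2, 2.6, 15.1]
opening: 35.9
```

Insertion is about at first contact. I'll write a lift gauge from scene depth against the baseline.

```bash
cat > lift.py <<'E'
from h import *
d0=np.load("pics/s6.npy");c=camera_info("scene");K=np.array(c["intrinsics"]);M=np.array(c["cam_to_world"])
d=np.mean([grab_frame("scene")[1] for _ in range(4)],0)
v,u=np.mgrid[0:420,0:560]
p=cv2.undistortPoints(np.stack([u.ravel(),v.ravel()],1).astype(float)[:,None],K,np.array(c["D"]))[:,0]
ray=np.c_[p,np.ones(len(p))]@M[:3,:3].T
W0=M[:3,3]+ray*d0.reshape(-1,1);W=M[:3,3]+ray*d.reshape(-1,1)
a=np.radians(-13.4);q=W0[:,:2]-[697,30]
x=q@[np.cos(a),np.sin(a)];y=q@[-np.sin(a),np.cos(a)]
dz=W[:,2]-W0[:,2]
ok=(x>10)&(x<205)&(abs(y)<122)&(abs(dz)<15)&(d0.ravel()>0)&(d.ravel()>0)
A=(220-x[ok])/220; s=np.linalg.lstsq(A[:,None],dz[ok],rcond=None)[0]
print("n",ok.sum(),"lift fit",s, [np.median(dz[ok&(x>i)&(x<i+40)]).round(2) for i in(10,50,90,130,165)])
o=get_obs();print(o["ee_pos"].round(1),o["contact_force"].round(1),o["time"])
E
python3 lift.py
```

```text
n 7015 lift fit [0.05275669] [np.float64(0.07), np.float64(-0.12), np.float64(-0.06), np.float64(0.17), np.float64(0.02)]
[612.3  49.5  34.5] [-8.   1.6 15.7] 11.975
```

Gauge reads 0, so no lift yet. Pushing on.

>>> play_rows(series=[{"dx": 0,"dy": 0,"dz": 2,"wx": 0,"wy": 0,"wz": 0,"fingers": 15},{"dx": 0,"dy": 0,"dz": 2,"wx": 0,"wy": 0,"wz": 0,"fingers": 15},{"dx": 0,"dy": 0,"dz": 2,"wx": 0,"wy": 0,"wz": 0,"fingers": 15},{"dx": 0,"dy": 0,"dz": 2,"wx": 0,"wy": 0,"wz": 0,"fingers": 15},{"dx": 0,"dy": 0,"dz": 2,"wx": 0,"wy": 0,"wz": 0,"fingers": 15},{"dx": 0,"dy": 0,"dz": 2,"wx": 0,"wy": 0,"wz": 0,"fingers": 15},{"dx": 0,"dy": 0,"dz": 0,"wx": 0,"wy": 0,"wz": 0,"fingers": 15}])

```text
time: 12.85
ee_pos: [622.3, 47.2, 34.3]
orientation: [0.082, 0.705, -0.081, 0.7]
contact_force: [-11.9, 2.9, 19.3]
opening: 36.1
```

```bash
python3 lift.py
```

```text
n 7027 lift fit [2.03868679] [np.float64(1.7), np.float64(1.27), np.float64(0.92), np.float64(0.7), np.float64(0.45)]
[622.3  47.2  34.3] [-12.5   3.   19.4] 13.05
```

>>> play_rows(series=[{"dx": 0,"dy": 0,"dz": 2,"wx": 0,"wy": 0,"wz": 0,"fingers": 15},{"dx": 0,"dy": 0,"dz": 2,"wx": 0,"wy": 0,"wz": 0,"fingers": 15},{"dx": 0,"dy": 0,"dz": 2,"wx": 0,"wy": 0,"wz": 0,"fingers": 15},{"dx": 0,"dy": 0,"dz": 2,"wx": 0,"wy": 0,"wz": 0,"fingers": 15},{"dx": 0,"dy": 0,"dz": 2,"wx": 0,"wy": 0,"wz": 0,"fingers": 15},{"dx": 0,"dy": 0,"dz": 2,"wx": 0,"wy": 0,"wz": 0,"fingers": 15},{"dx": 0,"dy": 0,"dz": 2,"wx": 0,"wy": 0,"wz": 0,"fingers": 15},{"dx": 0,"dy": 0,"dz": 2,"wx": 0,"wy": 0,"wz": 0,"fingers": 15},{"dx": 0,"dy": 0,"dz": 0,"wx": 0,"wy": 0,"wz": 0,"fingers": 15},{"dx": 0,"dy": 0,"dz": 0,"wx": 0,"wy": 0,"wz": 0,"fingers": 15}])

```text
time: 14.3
ee_pos: [638.1, 43.5, 34.3]
orientation: [0.082, 0.705, -0.081, 0.7]
contact_force: [-11.6, 2.9, 18.3]
opening: 36.0
```

```bash
python3 lift.py
python3 - <<'E'
from h import *
p,d=grab_frame("scene")
c=p[150:360,80:360];cv2.imwrite("pics/s7.png",cv2.resize(c[:,:,::-1],(800,600),interpolation=cv2.INTER_CUBIC))
E
```

```text
n 7006 lift fit [5.27863255] [np.float64(4.64), np.float64(3.54), np.float64(2.65), np.float64(1.76), np.float64(0.9)]
[638.   43.5  34.3] [-10.9   2.   18.8] 14.5
```

View pics/s7.png

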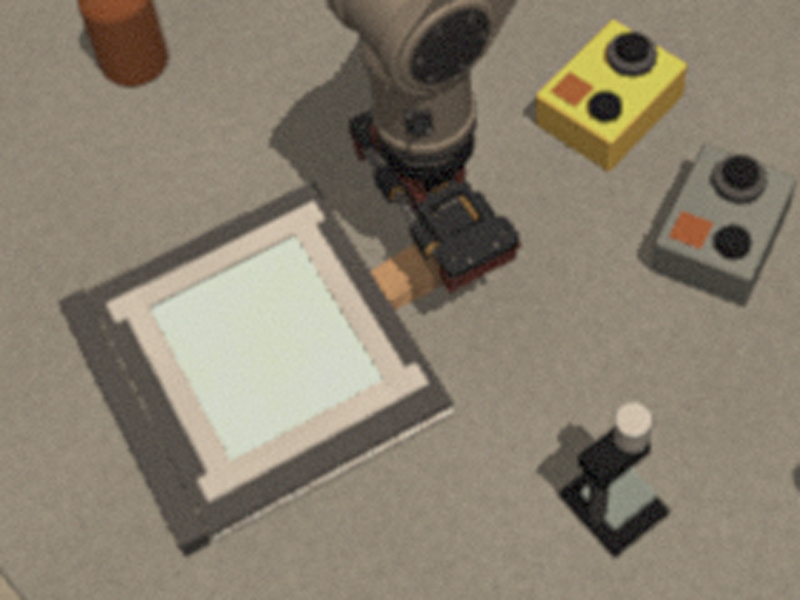

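The wedge is under the middle of the leaf's front edge, entering at about (390,290). The focuser and bottle haven't moved, the block is still gripped, and the lift is 5.3 mm and steady. Handing in.

```bash
python3 -c "
from workcell import *
print(close_job())"
```

```text
the job is handed in; nothing more can be done
None
```

I pressed the grey timer's lamp button, then pushed the wedge in under the leaf's front edge. I handed the job in with the wedge still gripped.

- **Button:** it bottomed out at about 30 N, and I then lifted the fingers well clear. I didn't measure the button springing back; it looked up in the last picture.
- **Wedge:** I gripped it by the block, carried it about 10 mm above the bench to the easel and set it down flat. I then pushed it straight in along the easel line.
- **Lift:** the scene camera's depth readings put the leaf's front edge about 5.3 mm up. It rose gradually from 0 to 2.0 to 5.3 mm, which fits the wedge's slope.
- **Grip and position:** the finger opening was 36.0 mm, which matches the block's width. By my estimate the thin end is about 55 mm under the leaf and within a few millimetres of its middle.
- **Bystanders:** the focuser and bottle had not visibly moved, and the gripper stayed clear of the leaf. The film can was outside the last picture, but the arm never came down near it.

The wrist force at the end was about 22 N, from pressing the wedge lightly onto the bench. None of these checks failed. The camera estimates of the leaf's direction differed by about 2°, well inside the tolerance.

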